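Lock the amber reagent bottle away

TASK

Lock the amber reagent bottle with the white screw cap away: stand it upright in the open grey steel box, swing the lid shut, then slide the bolt on the lid fully home into its keeper on the side of the box. Leave the other bottles and the glass dish standing where they are.

Things in the scene. Friction and masses are not known exactly. Their poses are not given: they have to be found in the camera images.
- bottle: Round amber glass reagent bottle with a white screw cap, 49 mm in diameter and 96 mm high, about 0.17 kg, loose. The body is straight-sided (48 mm) up to about 60 mm, then narrows at the shoulder; the cap (34 mm wide, fixed on) is the top 10 mm. Origin at the centre of its underside, z up. It starts standing on the worktop left or right of the box.
- box: Fixed, empty, open-topped grey steel box, 152 (x) by 230 (y) by 106 mm high, walls 4 mm. Origin at the centre of its underside; x to the hinge side (far from the robot), y to the robot's left, z up. Keeper: steel block outside the -y wall, 30 (x) by 14 mm (y), top at z 136 mm, with a 14 by 14 mm opening along y centred at x -50, y -127, z 121 mm in the box frame.
- box_floor (a point): Centre of the box's inner floor, 4 mm above the worktop; inside it measures 144 mm (x) by 222 mm (y). Axes as the box's.
- lid_hinge (a point): Point on the hinge axis in the middle of the lid's width, at x 78, y 0, z 106 mm in the box frame. Its axes turn with the lid: y lies along the hinge axis, -x points from the hinge to the lid's free edge, z is the lid's outward normal (up when shut, away from the robot when the lid stands open).
- lid (a joint): Lid angle, rad: 0 shut (flat on the box), 1.57 upright, stop 1.85; starts open at 1.5 to 1.75. 6 mm grey plate, 158 mm from hinge to free edge, 234 mm wide; steel finger tab (18 mm out, 50 mm wide, 4 mm thick) on the free edge, centred 75 mm toward +y. A damped friction hinge holds it above about 1.2 rad; pushed (about 3 N near the edge) below 1.1 rad it sinks shut by its own weight in about 2 s.
- lid_push (a point): Bare place to push on the lid's outer face, 135 mm from the hinge, 85 mm toward +y of the middle; moves with the lid (axes as lid_hinge). The bolt's base plate spans 116 mm toward -y to 54 mm toward +y, 110 to 146 mm from the hinge; what is on it stands up to 56 mm off the face. The rest of the face is bare.
- bolt (a joint): Travel of the bolt in m: 0 drawn back, 0.036 fully home (stop); starts at 0 to 0.005. It slides toward the box's -y side, along the hinge direction, against about 1.5 N of friction, and stays where left. With the lid shut its tip enters the keeper at 0.012; if pushed out before the lid is shut, it strikes the keeper and stops the lid.
- bolt_knob (a point): Middle of the bolt's upright round steel knob, 15 mm in diameter, 128 mm from the hinge on the lid's outer face, 45 mm above the hinge when the lid is shut. Its straight grip reaches 12 mm below to 6 mm above this point, its top is 11 mm above. The 10 mm rod's top is 25 mm below, the guides' tops (43 mm toward +y, 65 mm toward -y of the drawn-back knob) 23 mm below. Axes as lid_hinge; -y locks.
- dropper: Small amber dropper bottle with a black dropper top, 38 mm in diameter, 99 mm high, a loose bystander on the other side of the box. Origin at the centre of its underside.
- clear_bottle: Clear glass bottle with a broad stopper, 64 mm in diameter, 115 mm high, a loose bystander behind on the left. Origin at the centre of its underside.
- dish: Flat clear glass dish, 95 mm in diameter, 16 mm high, a loose bystander behind on the right. Origin at the centre of its underside.
Things that resemble listed ones, but are neither listed nor needed, are in the scene too. What is shaped like the bottle but purple or turquoise is not meant.

How it is judged:
By the outcome, as a careful person would: the job done as asked, in the order asked, and still so for the second after the job is handed in, with the robot touching nothing.
It also fails if it takes over 69 s, if anything falls off the work surface, if the arm or the gripper's body presses on something with over 40 N, if the wrist force passes 120 N, or if a joint passes its speed limit or range.

ROBOT

A 6-joint arm with a two-finger parallel gripper is mounted at the origin on a cart in front of the work surface, level with it; the furniture and walls round the work are solid. World frame = base frame: x ahead of the robot, y to its left, z up, the work surface at z = 0. Lengths are in mm, angles in degrees, forces in N, time in s.
With the tool pointing down it reaches from about 350 to 850 mm from the base axis. Payload 8.1 kg.
Tool frame: the origin (TCP) lies midway between the tips of the shut fingers; the grasp point (between the pads) lies 19 mm behind it (r.grip_point_offset is the distance from the TCP to the grasp point, in mm); z points along the fingers, y is the line along which they close (so a half turn about z gives the same grasp; the last joint's range is limited). The gripper opens to 85 mm and grips with 20 to 120 N. Pads are 22 mm wide; open, the fingers measure 114 mm over their backs; the gripper's body (76 mm by 85 mm) begins 54 mm behind the grasp point. The pads swing forward as they close: fully open they stand 13 mm farther back than shut.
Start: joints at [68.904, 7.471, 85.268, -0, 87.261, -4.893], TCP at [167.405, 576.178, 231.292] pointing down, gripper open.
Joint ranges: [-169.43, 169.43], [-51.17, 129.36], [1.28, 143.12], [-76.62, 256.62], [0, 156.53], [-152.29, 152.29]. Speed limits (degrees/s): [136.94, 136.94, 159.86, 180, 180, 180].

INTERFACE

Orientations are given as [roll, pitch, yaw] about the fixed x, y, z axes, in that order (R = Rz(yaw) Ry(pitch) Rx(roll)).
In Python, from bench import r gives the robot as it stands.
- The arm moves only by the shell command python3 -m inch 'ROWS' [FORCE]. ROWS is JSON, one flat list of numbers, 7 for each row, row after row: the shift along the world's x, y, z in m, then the turn, a rotation vector about the world's x, y, z in degrees, then the closure in counts, from 0 (fully open) to 255 (shut). A call has 1 to 10 rows; each row shifts and turns the commanded pose from where the row before left it; what a row does not reach is not made up. A row lasts 1/10 s, in which the tool goes at most 50 mm and 8.59 degrees, less where a joint would pass 70% of its speed; a pose out of reach is approached as far as the arm can. A call with a gripper value outside its range is refused whole. The fingers move at their own pace and stop on an object; FORCE is the grip in N (left out, the last holds). Time passes only in rows, so rows that do not move let the fingers close. It gives the time, the measured TCP pose, the force and the opening at its end, in the units of the state.
- r.sense(): the state, without advancing time (a new reading comes with each control period).
- r.snapshot(name): name is "scene" or "top"; returns (picture, depth): 420x560x3 uint8, red, green, blue; 420x560 float32, mm along the optical axis (not along the pixel's ray), 0 where there is no reading.
- r.get_calibration(name): a dict with "fovy" (degrees; the focal length in pixels is half the picture's height over the tangent of half this angle, whatever the lens; pixels are square), "cx", "cy" (the principal point, pixels), "position" and "rotation" of the camera in the world. Camera axes: x right, y up, looking along -z (the intrinsics and any distortion apply to the point x, -y, -z); pixel columns grow to the right and rows downward; lengths in mm; the calibration is good to about 2 mm. A picture is of the moment at which its call begins. get_calibration takes no time and is no camera call.
- r.hand_in(): hands the job in, once; it reports no verdict.
The state is a dict: "time": time; "joint_pos": joint angles; "qd": joint speeds; "joint_efforts": joint torques, N m; "tool_pos": TCP position; "tcp_rot": TCP orientation; "ft_force": force on the tool from outside, world axes, zero at the start; "wrist_torque": the same for the moment, N m; "finger_gap": finger opening in mm.
Only numpy, scipy, OpenCV 4.12 (cv2) and the standard library are available. Lean on these libraries where they do the work, as an engineer would, in place of code of your own. Each camera call takes 0.05 s, during which the arm holds its last target. There are 200 camera calls.

## Working session

There is one attempt and no reset: what is moved stays moved. The work goes in short steps, Python scripts to look and compute and a shell command to move; the robot and the scene stay as the last step left them, time stands still between calls to the robot, and variables do not carry over. Pictures are saved under pics/ and viewed, on a budget of 10 in all, crops included, one or two more only if the job needs it, and the job is handed in when it is done.

```bash
ls; mkdir -p pics
cat > h.py <<'E'
import numpy as np, cv2
from bench import r
def snap(n):
    p,d=r.snapshot(n); return p,d
def cloud(n,d):
    c=r.get_calibration(n); f=210/np.tan(np.radians(c["fovy"])/2)
    v,u=np.mgrid[:420,:560]
    P=np.stack([(u-c["cx"])/f*d,-(v-c["cy"])/f*d,-d],-1)
    return P@np.array(c["rotation"]).T+np.array(c["position"])
E
python3 - <<'E'
from h import *
for n in("scene","top"):
    p,d=snap(n); c=r.get_calibration(n); print(n,c)
    cv2.imwrite(f"pics/{n}0.png",p[...,::-1]); np.savez(f"{n}0.npz",p=p,d=d)
print(r.sense())
E
```

```text
pics
scene {'fovy': 56.35020734158962, 'cx': 275.48903695905943, 'cy': 207.27241213375862, 'position': array([  85.21676216, -769.77527916,  978.95215848]), 'rotation': array([ 45.70816335,   0.83784274, -30.10186905])}
top {'fovy': 49.368844469393935, 'cx': 281.5154100761377, 'cy': 210.60260236869678, 'position': array([ 457.86675127,   -7.16758893, 1261.74880304]), 'rotation': array([ 3.61372821e+00,  8.39445966e-02, -9.05042540e+01])}
{'time': 0.1, 'joint_pos': array([ 6.89022804e+01,  7.51237705e+00,  8.53222895e+01, -7.59296436e-04,
        8.72606990e+01, -4.89283143e+00]), 'qd': array([-4.44633392e-05, -9.13067692e-02, -1.64243768e-01,  7.14286078e-02,
       -4.43442049e-02, -4.44370051e-02]), 'joint_efforts': array([ 5.77993342e-04, -5.70953321e+01, -5.01940084e+01, -2.76385072e-04,
        8.20785906e-03,  1.73907762e-05]), 'tool_pos': array([167.2496674 , 575.71375374, 230.33987213]), 'tcp_rot': array([-1.79904917e+02, -7.37833670e-03,  1.63795143e+02]), 'ft_force': array([ 0.48080725,  0.52756817, -0.65111576]), 'wrist_torque': array([-0.000209  ,  0.0222663 ,  0.00919153]), 'finger_gap': 85.50675230645234}
```

View pics/scene0.png

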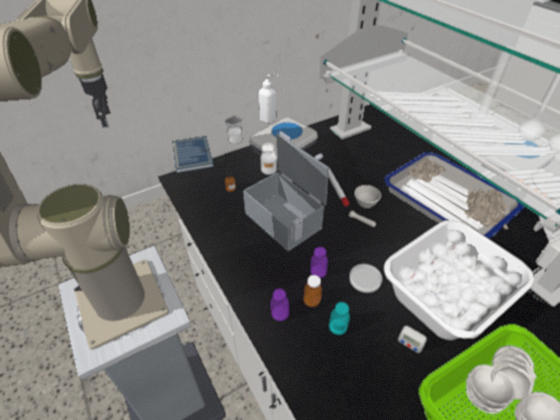

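View pics/top0.png

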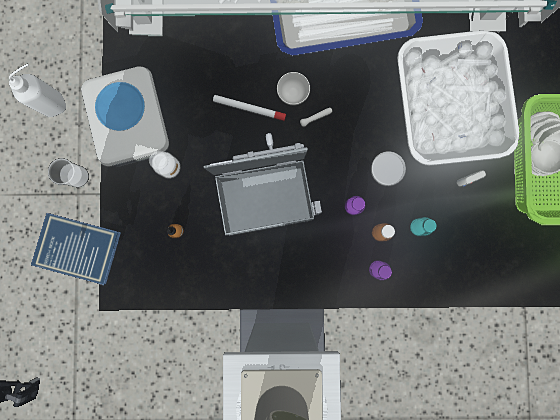

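Candidates, top view (scene view): the amber bottle with a white cap at (383,232) / (313,291) fits. The purple ones at (355,205) and (380,270) and the turquoise one at (424,227) are the wrong colour. The amber one at (175,230) has a black top, so it is the dropper. I'll confirm in a crop and measure.

```bash
sed -i 's/^import numpy.*/import numpy as np, cv2\nfrom scipy.spatial.transform import Rotation as Ro/; s/np.array(c\["rotation"\]).T/Ro.from_euler("xyz",c["rotation"],degrees=True).as_matrix().T/' h.py
python3 - <<'E'
from h import *
S={}
for n in("scene","top"):
    z=np.load(n+"0.npz"); p,d=z["p"],z["d"]; W=cloud(n,d); S[n]=(p,d,W)
    hsv=cv2.cvtColor(p,cv2.COLOR_RGB2HSV); H,Sa,V=[hsv[...,i].astype(int) for i in range(3)]
    ok=d>0
    inws=(W[...,0]>250)&(W[...,0]<900)&(abs(W[...,1])<500)&ok
    print(n,"table z",np.median(W[...,2][inws&(V<40)]))
    for nm,m in dict(amber=(H>5)&(H<20)&(Sa>120)&(V>50),purple=(H>130)&(H<155)&(Sa>100),turq=(H>82)&(H<98)&(Sa>100)&(V>60)).items():
        k,l,st,ce=cv2.connectedComponentsWithStats((m&inws).astype(np.uint8))
        for i in range(1,k):
            if st[i,4]>40:
                q=W[l==i]; print(nm,st[i],ce[i].round(),"min",q.min(0).round(),"max",q.max(0).round())
    # caps: white/any points between 90 and 102 mm near each
    for u,v in ([(388,232)] if n=="top" else [(314,281)]):
        m=np.zeros((420,560),bool); m[v-16:v+16,u-16:u+16]=1
        q=W[m&ok&(W[...,2]>91)&(W[...,2]<104)&(Sa<90)&(V>110)]; print("cap",len(q),q.mean(0).round(1),q.min(0).round(),q.max(0).round())
p,d,W=S["top"]
m=np.zeros((420,560),bool); m[140:245,200:330]=1
for lo,hi in((-5,12),(98,112),(112,140),(140,300)):
    q=W[m&(d>0)&(W[...,2]>lo)&(W[...,2]<hi)]
    print(lo,hi,len(q),q.min(0).round(),q.max(0).round(),np.median(q,0).round())
q=W[m&(d>0)&(W[...,2]>98)&(W[...,2]<112)]; print(cv2.minAreaRect(q[:,:2].astype(np.float32)))
a=cv2.resize(S["top"][0][140:290,195:455],None,fx=3,fy=3,interpolation=2)
cv2.imwrite("pics/crop1.png",a[...,::-1])
E
```

```text
scene table z -1.4774790407475962
amber [225 177  11  15  99] [229. 183.] min [464. 263.  -4.] max [499. 354.  63.]
amber [303 284  19  24 338] [312. 296.] min [ 450. -303.   -4.] max [ 524. -223.   74.]
purple [310 246  19  32 474] [319. 262.] min [ 522. -230.   -6.] max [ 622. -118.   98.]
purple [270 288  20  34 548] [279. 305.] min [ 348. -292.   -6.] max [ 424. -189.   98.]
turq [328 301  22  34 558] [339. 318.] min [ 463. -408.   -5.] max [ 554. -320.   99.]
cap 101 [ 474.7 -277.5   94. ] [ 459. -295.   91.] [ 492. -261.   97.]
top table z -0.8311341415602556
amber [168 224  14  14 103] [176. 230.] min [467. 264.   8.] max [503. 296.  72.]
purple [345 196  20  19 302] [355. 205.] min [ 525. -223.   -3.] max [ 571. -178.  102.]
purple [369 261  23  19 309] [380. 270.] min [ 352. -285.    5.] max [ 399. -242.  102.]
turq [410 217  27  19 376] [423. 226.] min [ 466. -434.   -4.] max [ 514. -357.  101.]
cap 132 [ 477.5 -276.9   95.1] [ 462. -293.   91.] [ 492. -261.  101.]
-5 12 10289 [ 444. -141.   -5.] [738. 221.  12.] [570.  37.   1.]
98 112 595 [473. -99.  98.] [662. 164. 112.] [583.  34. 105.]
112 140 207 [ 523. -104.  112.] [663. 165. 140.] [631. -16. 131.]
140 300 1369 [ 524. -101.  140.] [684. 166. 284.] [645.  39. 238.]
((568.8133544921875, 32.45701599121094), (154.79644775390625, 243.38755798339844), 9.717503547668457)
```

View pics/crop1.png

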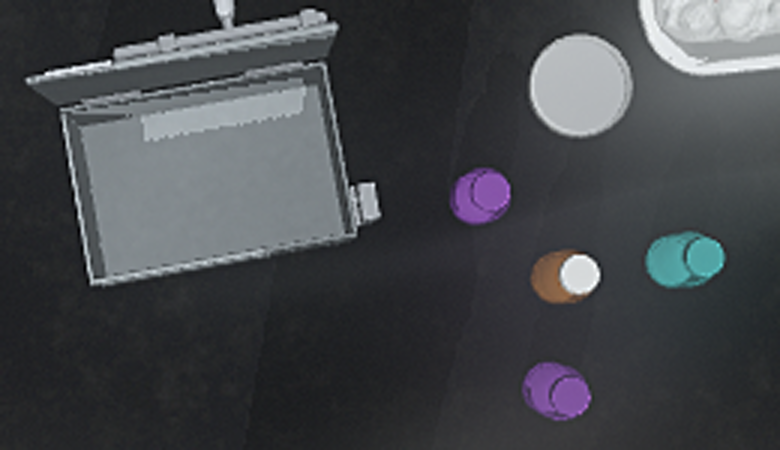

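The crop confirms the amber bottle with the white cap at crop (580,275); its centre is about (476.5,-277), and the cap top z ≈ 95 matches. The current finger axis (about 74°) passes between the neighbours, so I can start moving.

```bash
python3 -m inch '[0.0202,-0.0411,0,0,0,0,0, 0.0202,-0.0411,0,0,0,0,0, 0.0202,-0.0411,0,0,0,0,0, 0.0202,-0.0411,0,0,0,0,0, 0.0202,-0.0411,0,0,0,0,0, 0.0202,-0.0411,0,0,0,0,0, 0.0202,-0.0411,0,0,0,0,0, 0.0202,-0.0411,0,0,0,0,0, 0.0202,-0.0411,0,0,0,0,0, 0.0202,-0.0411,0,0,0,0,0]' 60
python3 - <<'E'
from h import *
from scipy.optimize import minimize
for n in("top","scene"):
    z=np.load(n+"0.npz"); W=cloud(n,z["d"]); d=z["d"]
    q=W[(d>0)&(W[...,2]>101)&(W[...,2]<109)&(W[...,0]>470)&(W[...,0]<680)&(W[...,1]>-105)&(W[...,1]<175)][:,:2]
    # rim centreline residual: half extents 74 x 113
    def loc(v,q): 
        a=np.radians(v[2]); c,s=np.cos(a),np.sin(a); e=q-v[:2]; return np.c_[e@[c,s],e@[-s,c]]
    def f(v):
        l=loc(v,q); dx=abs(l[:,0])-74; dy=abs(l[:,1])-113
        m=(l[:,0]<66)
        r_=np.maximum(dx,dy); return np.minimum(r_[m]**2,100).mean()
    b=min((minimize(f,[x,34,9.7],method="Nelder-Mead") for x in(560,570,580)),key=lambda o:o.fun)
    print(n,len(q),b.x.round(2),b.fun); v=b.x
    # lid points
    L=W[(d>0)&(W[...,2]>115)&(W[...,2]<290)&(W[...,0]>500)&(W[...,0]<800)&(W[...,1]>-110)&(W[...,1]<185)]
    l=np.c_[loc(v,L[:,:2]),L[:,2]]
    for lo in range(115,290,20):
        s=l[(l[:,2]>lo)&(l[:,2]<lo+20)&(l[:,0]>20)]
        if len(s): print(lo,len(s),np.percentile(s[:,0],[5,50,95]).round(),np.percentile(s[:,1],[1,99]).round())
E
```

```text
time: 1.1
tool_pos: [369.6, 163.4, 231.1]
tcp_rot: [180.0, 0.0, 163.8]
ft_force: [2.0, 0.2, 0.2]
finger_gap: 85.5
top 482 [566.44  38.04   9.83] 2.367063156277889
115 94 [77. 77. 78.] [-112.  113.]
135 93 [76. 76. 77.] [-110.  112.]
155 103 [75. 75. 76.] [-114.  113.]
175 104 [74. 75. 75.] [-113.  110.]
195 109 [73. 74. 74.] [-112.  111.]
215 158 [72. 73. 92.] [-111.  112.]
235 514 [ 72.  86. 117.] [-110.  107.]
255 296 [71. 73. 77.] [-114.  115.]
275 50 [71. 73. 75.] [50. 99.]
scene 328 [564.21  37.16   9.89] 11.41887697476742
115 214 [76. 78. 80.] [-115.  115.]
135 221 [75. 77. 80.] [-116.  113.]
155 229 [74. 77. 79.] [-116.  116.]
175 236 [74. 76. 78.] [-115.  115.]
195 248 [73. 75. 77.] [-116.  114.]
215 261 [72. 74. 77.] [-116.  112.]
235 290 [ 71.  73. 114.] [-116.  114.]
255 200 [70. 73. 77.] [-115.  115.]
275 24 [70. 74. 77.] [ 53. 101.]
```

```bash
python3 -m inch '[0.0201,-0.0409,0,0,0,0,0, 0.0201,-0.0409,0,0,0,0,0, 0.0201,-0.0409,0,0,0,0,0, 0.0201,-0.0409,0,0,0,0,0, 0.0044,-0.0462,0,0,0,0,0, 0.0044,-0.0462,0,0,0,0,0, 0.0044,-0.0462,0,0,0,0,0, 0.0044,-0.0462,0,0,0,0,0, 0.0044,-0.0462,0,0,0,0,0, 0.0044,-0.0462,0,0,0,0,0]' 60
python3 -m inch '[0,0,-0.02,0,0,0,0, 0,0,-0.04,0,0,0,0, 0,0,-0.04,0,0,0,0, 0,0,-0.02,0,0,0,0, 0,0,0,0,0,0,0]'
```

```text
time: 2.1
tool_pos: [475.8, -277.5, 230.9]
tcp_rot: [180.0, -0.0, 163.8]
ft_force: [1.7, 0.7, 1.1]
finger_gap: 85.9
time: 2.6
tool_pos: [473.3, -273.7, 106.6]
tcp_rot: [179.8, -0.5, 163.8]
ft_force: [-0.9, 0.1, -0.3]
finger_gap: 85.3
```

```bash
python3 -m inch '[0,0,0,0,0,0,0, 0,0,0,0,0,0,0]'
```

```text
time: 2.8
tool_pos: [477.4, -276.4, 113.4]
tcp_rot: [-179.9, 0.2, 163.8]
ft_force: [-0.6, -1.3, 0.1]
finger_gap: 85.5
```

Run:
```python
from h import *
S=r.sense(); print(S["tool_pos"],S["joint_pos"],S["ft_force"])
for n in("top","scene"):
    p,d=snap(n); W=cloud(n,d); hsv=cv2.cvtColor(p,cv2.COLOR_RGB2HSV)
    q=W[(d>0)&(W[...,2]>90)&(W[...,2]<103)&(hsv[...,1]<90)&(hsv[...,2]>110)&(abs(W[...,0]-476)<35)&(abs(W[...,1]+277)<35)]
    print(n,len(q),q.mean(0).round(1) if len(q) else 0)
    cv2.imwrite(f"pics/{n}1.png",p[...,::-1])
    if n=="scene": cv2.imwrite("pics/c2.png",cv2.resize(p[200:350,210:410],None,fx=3.5,fy=3.5)[...,::-1])
```

```text
[ 477.36958084 -276.37018291  113.39831928] [-3.53951515e+01  4.88659372e+00  1.00659145e+02  1.25915258e-03
  7.42766800e+01 -1.09196105e+02] [-0.60423063 -1.31857955  0.08323468]
top 3 [ 472.8 -266.6   96.4]
scene 71 [ 471.  -275.4   93.9]
```

View pics/c2.png

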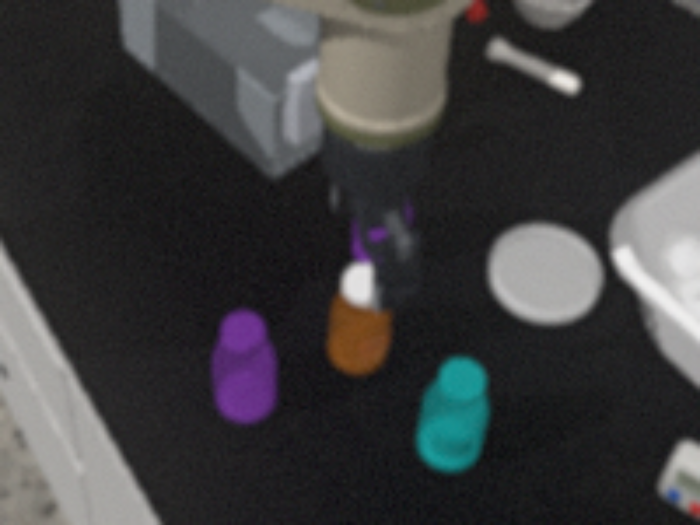

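The crop shows the near finger at (400,250), in front of the cap at (360,285), with the neighbours clear. The arm swings a little after moves, so I'll descend gently to z ≈ 28.

```bash
python3 -m inch '[0,0,-0.006,0,0,0,0, 0,0,-0.012,0,0,0,0, 0,0,-0.014,0,0,0,0, 0,0,-0.014,0,0,0,0, 0,0,-0.014,0,0,0,0, 0,0,-0.012,0,0,0,0, 0,0,-0.008,0,0,0,0, 0,0,-0.003,0,0,0,0, 0,0,0,0,0,0,0, 0,0,0,0,0,0,0]'
```

```text
time: 3.9
tool_pos: [476.7, -275.9, 28.9]
tcp_rot: [-180.0, 0.1, 163.8]
ft_force: [-1.1, 0.5, 0.0]
finger_gap: 85.7
```

```bash
python3 -m inch '[0,0,0,0,0,0,80, 0,0,0,0,0,0,120, 0,0,0,0,0,0,160, 0,0,0,0,0,0,200, 0,0,0,0,0,0,255, 0,0,0,0,0,0,255, 0,0,0,0,0,0,255, 0,0,0,0,0,0,255]' 50
```

```text
time: 4.7
tool_pos: [476.8, -276.1, 29.2]
tcp_rot: [-180.0, 0.1, 163.8]
ft_force: [-0.3, 0.7, 4.6]
finger_gap: 46.5
```

```bash
python3 -m inch '[0,0,0.008,0,0,0,255, 0,0,0.018,0,0,0,255, 0,0,0.025,0,0,0,255, 0,0,0.03,0,0,0,255, 0,0,0.03,0,0,0,255, 0,0,0.025,0,0,0,255, 0,0,0.016,0,0,0,255, 0,0,0.008,0,0,0,255, 0,0,0,0,0,0,255]'
```

```text
time: 5.6
tool_pos: [476.4, -275.8, 188.8]
tcp_rot: [-180.0, 0.1, 163.8]
ft_force: [-0.4, -0.3, -2.0]
finger_gap: 46.7
```

```bash
python3 -m inch '[0.001,0.008,0,0,0,0.6,255, 0.004,0.02,0,0,0,1.6,255, 0.006,0.03,0,0,0,2.5,255, 0.008,0.04,0,0,0,3.3,255, 0.009,0.042,0,0,0,3.6,255, 0.009,0.042,0,0,0,3.6,255, 0.009,0.042,0,0,0,3.6,255, 0.008,0.036,0,0,0,3.3,255, 0.006,0.028,0,0,0,2.3,255, 0.003,0.014,0,0,0,1.2,255]'; python3 -m inch '[0.001,0.0075,0,0,0,0.4,255, 0,0,0,0,0,0,255, 0,0,0,0,0,0,255]'
```

```text
time: 6.6
tool_pos: [538.1, 29.4, 186.3]
tcp_rot: [179.9, -0.2, -170.4]
ft_force: [-0.9, -0.4, -1.6]
finger_gap: 46.7
time: 6.9
tool_pos: [539.9, 32.9, 187.8]
tcp_rot: [-180.0, -0.1, -170.3]
ft_force: [0.3, -0.9, -2.2]
finger_gap: 46.8
```

```bash
python3 -m inch '[0,0,-0.008,0,0,0,255, 0,0,-0.018,0,0,0,255, 0,0,-0.025,0,0,0,255, 0,0,-0.028,0,0,0,255, 0,0,-0.026,0,0,0,255, 0,0,-0.02,0,0,0,255, 0,0,-0.014,0,0,0,255, 0,0,-0.008,0,0,0,255, 0,0,-0.002,0,0,0,255, 0,0,0,0,0,0,255]'; python3 -m inch '[0,0,-0.002,0,0,0,255, 0,0,-0.002,0,0,0,255, 0,0,0,0,0,0,255, 0,0,0,0,0,0,255]'
```

```text
time: 7.9
tool_pos: [540.7, 33.6, 39.8]
tcp_rot: [-180.0, 0.0, -170.2]
ft_force: [1.4, 0.1, -2.0]
finger_gap: 46.9
time: 8.3
tool_pos: [540.3, 33.9, 35.5]
tcp_rot: [-180.0, 0.0, -170.2]
ft_force: [0.1, 0.2, -2.9]
finger_gap: 46.8
```

```bash
python3 -m inch '[0,0,-0.0015,0,0,0,255, 0,0,-0.0015,0,0,0,255, 0,0,0,0,0,0,255, 0,0,0,0,0,0,255]'
```

```text
time: 8.7
tool_pos: [540.7, 33.9, 33.1]
tcp_rot: [-180.0, 0.0, -170.2]
ft_force: [-2.7, -0.9, 5.0]
finger_gap: 46.6
```

Contact with the floor (+5 N). Release and rise.

```bash
python3 -m inch '[0,0,0,0,0,0,200, 0,0,0,0,0,0,140, 0,0,0,0,0,0,80, 0,0,0,0,0,0,0, 0,0,0,0,0,0,0, 0,0,0,0,0,0,0]'; python3 -m inch '[0,0,0.006,0,0,0,0, 0,0,0.016,0,0,0,0, 0,0,0.026,0,0,0,0, 0,0,0.036,0,0,0,0, 0,0,0.042,0,0,0,0, 0,0,0.046,0,0,0,0, 0,0,0.046,0,0,0,0, 0,0,0.036,0,0,0,0, 0,0,0.018,0,0,0,0, 0,0,0.008,0,0,0,0]'
```

```text
time: 9.3
tool_pos: [540.2, 33.9, 32.2]
tcp_rot: [180.0, -0.0, -170.2]
ft_force: [-0.2, -0.5, -0.2]
finger_gap: 85.0
time: 10.3
tool_pos: [541.1, 33.9, 315.8]
tcp_rot: [-179.9, 0.3, -170.2]
ft_force: [0.9, 0.1, -0.2]
finger_gap: 85.8
```

Run:
```python
from h import *
z=np.load("top0.npz"); W=cloud("top",z["d"]); d=z["d"]
for n in("top","scene"):
    z=np.load(n+"0.npz"); W=cloud(n,z["d"]); d=z["d"]
    q=W[(d>0)&(W[...,0]>560)&(W[...,0]<1000)&(abs(W[...,1]-100)<350)&(W[...,2]>150)]
    for x in range(560,1000,40):
        s=q[(q[:,0]>=x)&(q[:,0]<x+40)]
        if len(s): print(n,x,len(s),s.min(0).round(),s.max(0).round())
    p,_=snap(n); cv2.imwrite(f"pics/{n}2.png",p[...,::-1])
    if n=="scene": cv2.imwrite("pics/c3.png",cv2.resize(p[120:270,220:420],None,fx=3.5,fy=3.5)[...,::-1])
```

```text
top 600 503 [617.  31. 152.] [640. 166. 284.]
top 640 799 [640. -64. 150.] [679. 103. 269.]
top 680 54 [680.  14. 235.] [699.  28. 246.]
top 880 185 [908. 311. 290.] [920. 355. 389.]
top 920 3665 [ 920. -250.  305.] [960. 355. 393.]
top 960 905 [ 960. -250.  315.] [971. 347. 331.]
scene 600 790 [614.  17. 150.] [640. 167. 281.]
scene 640 733 [640. -66. 150.] [680.  58. 264.]
scene 680 22 [680.  12. 230.] [698.  27. 243.]
scene 880 95 [905. 209. 293.] [920. 352. 384.]
scene 920 3308 [ 920. -250.  286.] [960. 354. 675.]
scene 960 1712 [ 960. -250.  289.] [1000.  352.  630.]
```

View pics/c3.png

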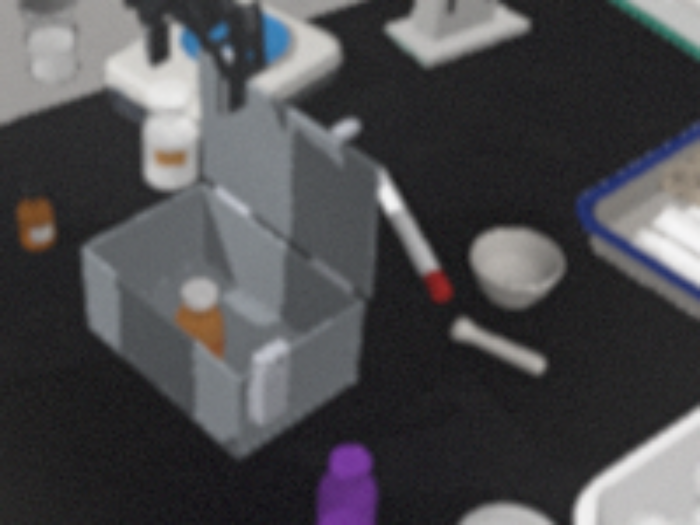

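Bottle stands upright in the box (crop 200,310); the knob is at about (690,20,238). Next: over the lid and behind it, with the fingers shut.

```bash
python3 -m inch '[0.004,0.003,0.01,0,0,0,255, 0.012,0.010,0.005,0,0,0,255, 0.022,0.019,0,0,0,0,255, 0.03,0.026,0,0,0,0,255, 0.03,0.026,0,0,0,0,255, 0.02,0.017,0,0,0,0,255, 0.01,0.008,0,0,0,0,255, 0.004,0.003,0,0,0,0,255, 0,0,0,0,0,0,255, 0,0,0,0,0,0,255]'
```

```text
time: 11.4
tool_pos: [671.8, 145.5, 326.8]
tcp_rot: [-180.0, -0.1, -170.2]
ft_force: [-0.2, -0.5, 0.6]
finger_gap: -0.0
```

```bash
python3 -m inch '[0,0,-0.006,0,0,0,255, 0,0,-0.014,0,0,0,255, 0,0,-0.02,0,0,0,255, 0,0,-0.024,0,0,0,255, 0,0,-0.02,0,0,0,255, 0,0,-0.012,0,0,0,255, 0,0,-0.006,0,0,0,255, 0,0,0,0,0,0,255, 0,0,0,0,0,0,255]'
```

```text
time: 12.3
tool_pos: [672.7, 145.9, 226.4]
tcp_rot: [-180.0, 0.1, -170.2]
ft_force: [0.5, -0.1, -0.1]
finger_gap: 0.0
```

```bash
python3 -m inch '[-0.0079,-0.0014,0,0,0,0,255, -0.0118,-0.0021,0,0,0,0,255, -0.0099,-0.0017,0,0,0,0,255, -0.0099,-0.0017,0,0,0,0,255, -0.0099,-0.0017,0,0,0,0,255, -0.0099,-0.0017,0,0,0,0,255]'; python3 -m inch '[-0.0099,-0.0017,0,0,0,0,255, -0.0099,-0.0017,0,0,0,0,255, -0.0099,-0.0017,0,0,0,0,255, -0.0099,-0.0017,0,0,0,0,255]'
```

```text
time: 12.9
tool_pos: [613.0, 135.6, 226.6]
tcp_rot: [-180.0, 0.2, -170.2]
ft_force: [1.9, 0.5, -0.5]
finger_gap: 0.1
time: 13.3
tool_pos: [572.7, 128.7, 225.8]
tcp_rot: [-180.0, 0.0, -170.2]
ft_force: [1.5, 1.4, -0.1]
finger_gap: -0.1
```

```bash
python3 -m inch '[-0.0099,-0.0017,0,0,0,0,255, -0.0099,-0.0017,0,0,0,0,255, -0.005,-0.001,0.005,0,0,0,255, 0,0,0.01,0,0,0,255, 0,0,0.015,0,0,0,255, 0,0,0.015,0,0,0,255, 0,0,0.01,0,0,0,255, 0,0,0.005,0,0,0,255, 0,0,0,0,0,0,255, 0,0,0,0,0,0,255]'; python3 -m inch '[0,0,0,0,0,0,255,0,0,0,0,0,0,255,0,0,0,0,0,0,255,0,0,0,0,0,0,255,0,0,0,0,0,0,255,0,0,0,0,0,0,255,0,0,0,0,0,0,255,0,0,0,0,0,0,255,0,0,0,0,0,0,255,0,0,0,0,0,0,255]'
python3 - <<'E'
from h import *
ex=np.array([.9853,.1711]);ey=np.array([-.1711,.9853])
for n in("top","scene"):
    p,d=snap(n); W=cloud(n,d); np.savez(n+"3.npz",p=p,d=d)
    e=W[...,:2]-[565.8,37.8]; X,Y,Z=e@ex,e@ey,W[...,2]
    for lo,hi in((104,125),(125,140),(140,168)):
        m=(d>0)&(abs(X)<110)&(Y>-150)&(Y<130)&(Z>lo)&(Z<hi)
        print(n,lo,m.sum(),np.percentile(X[m],[2,50,98]).round(),np.percentile(Y[m],[2,50,98]).round(),np.median(Z[m]).round()) if m.sum() else 0
    m=(d>0)&(X<0)&(X>-110)&(Y>-100)&(Y<40)&(Z>146)&(Z<168); print("knob?",m.sum(),W[m].mean(0).round(1) if m.any() else '',X[m].mean(),Y[m].mean(),Z[m].max() if m.any() else '')
    if n=="scene": cv2.imwrite("pics/c4.png",cv2.resize(p[120:270,220:420],None,fx=3.5,fy=3.5)[...,::-1])
E
```

```text
time: 14.3
tool_pos: [548.4, 124.4, 284.8]
tcp_rot: [-180.0, -0.0, -170.2]
ft_force: [-0.7, -0.5, 0.0]
finger_gap: 0.1
time: 15.3
tool_pos: [548.5, 124.4, 285.3]
tcp_rot: [-180.0, -0.0, -170.2]
ft_force: [-0.1, -0.3, 1.4]
finger_gap: -0.1
top 104 4224 [-78.  -2.  76.] [-113.  -28.   62.] 112.0
top 125 223 [-63. -50. -37.] [-133.  -91.   40.] 128.0
top 140 29 [-56. -50. -43.] [-42. -36. -30.] 160.0
knob? 29 [523.1  -6.6 159.7] -49.684837669807706 -36.46812845844156 164.74916455481207
scene 104 2379 [-86.  -5.  73.] [-119.   -8.  112.] 111.0
scene 125 123 [-67. -52. -38.] [-134. -102.   31.] 128.0
scene 140 35 [-59. -54. -46.] [-44. -40. -32.] 154.0
knob? 28 [519.8  -9.7 155.4] -53.42336690307796 -38.917554590397984 162.38490483464932
```

View pics/c4.png

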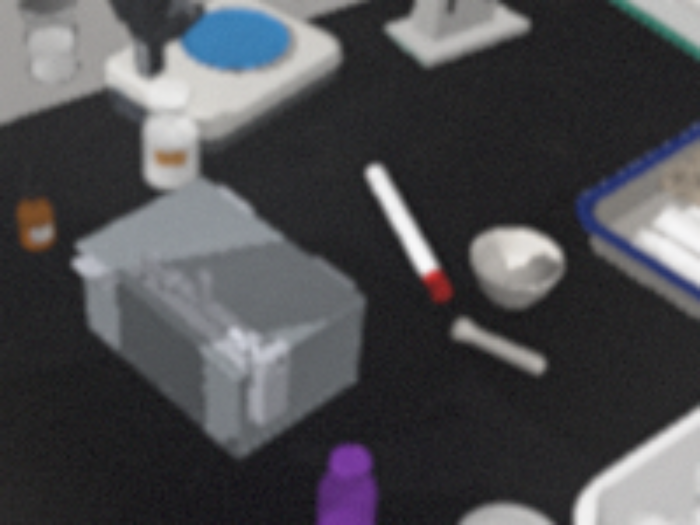

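Lid is flat shut (face at z ≈ 112), with the knob at box (-50,-37), z up to ~163. Next I go behind the knob with shut fingers and push toward -y.

```bash
python3 -m inch '[-0.002,-0.0053,0,0,0,0,255, -0.006,-0.014,0,0,0,0,255, -0.009,-0.022,0,0,0,0,255, -0.009,-0.022,-0.006,0,0,0,255, -0.006,-0.014,-0.014,0,0,0,255, -0.002,-0.006,-0.022,0,0,0,255, 0,0,-0.028,0,0,0,255, 0,0,-0.028,0,0,0,255, 0,0,-0.022,0,0,0,255, 0,0,-0.012,0,0,0,255]'; python3 -m inch '[0,0,-0.007,0,0,0,255, 0,0,-0.003,0,0,0,255, 0,0,0,0,0,0,255, 0,0,0,0,0,0,255]'
```

```text
time: 16.4
tool_pos: [512.8, 40.1, 151.0]
tcp_rot: [180.0, -0.2, -170.2]
ft_force: [-0.1, -0.4, -0.4]
finger_gap: 0.2
time: 16.8
tool_pos: [515.2, 41.0, 144.5]
tcp_rot: [-180.0, 0.1, -170.2]
ft_force: [-0.4, 0.9, 0.1]
finger_gap: -0.2
```

```bash
python3 -m inch '[0.0009,-0.0049,0,0,0,0,255, 0.001,-0.0059,0,0,0,0,255, 0.001,-0.0059,0,0,0,0,255, 0.001,-0.0059,0,0,0,0,255, 0.001,-0.0059,0,0,0,0,255, 0.001,-0.0059,0,0,0,0,255, 0.001,-0.0049,0,0,0,0,255, 0,0,0,0,0,0,255]'; python3 -m inch '[0.0007,-0.0039,0,0,0,0,255, 0.0007,-0.0039,0,0,0,0,255, 0,0,0,0,0,0,255]'
```

```text
time: 17.6
tool_pos: [521.5, 1.1, 143.3]
tcp_rot: [-180.0, -0.0, -170.2]
ft_force: [0.1, -0.2, -0.4]
finger_gap: -0.2
time: 17.9
tool_pos: [522.8, -6.4, 143.3]
tcp_rot: [-180.0, -0.0, -170.2]
ft_force: [-0.8, -0.2, -0.3]
finger_gap: 0.0
```

```bash
python3 -m inch '[0.0005,-0.003,0,0,0,0,255, 0,0,0,0,0,0,255]';python3 -m inch '[0.0005,-0.003,0,0,0,0,255, 0,0,0,0,0,0,255]'
```

```text
time: 18.1
tool_pos: [523.3, -9.2, 143.2]
tcp_rot: [-180.0, -0.0, -170.2]
ft_force: [-0.3, 0.2, 0.4]
finger_gap: -0.3
time: 18.3
tool_pos: [523.8, -12.3, 143.3]
tcp_rot: [-180.0, -0.0, -170.2]
ft_force: [-0.6, 1.7, 0.3]
finger_gap: 0.2
```

```bash
for i in 1 ; do python3 -m inch '[0.0005,-0.003,0,0,0,0,255, 0,0,0,0,0,0,255]';python3 -m inch '[0.0005,-0.003,0,0,0,0,255, 0,0,0,0,0,0,255]'; python3 -m inch '[0.0003,-0.002,0,0,0,0,255, 0,0,0,0,0,0,255]'; done
```

```text
time: 18.5
tool_pos: [524.3, -15.3, 143.3]
tcp_rot: [-180.0, -0.0, -170.2]
ft_force: [-1.0, 0.4, -0.7]
finger_gap: 0.2
time: 18.7
tool_pos: [524.7, -17.8, 143.2]
tcp_rot: [179.9, -0.0, -170.2]
ft_force: [-0.1, 3.3, -0.3]
finger_gap: 0.1
time: 18.9
tool_pos: [524.8, -18.3, 143.2]
tcp_rot: [179.8, -0.0, -170.2]
ft_force: [-1.8, 11.0, 1.5]
finger_gap: -0.2
```

Run:
```python
from h import *
ex=np.array([.9853,.1711]);ey=np.array([-.1711,.9853])
p,d=snap("scene"); cv2.imwrite("pics/c5.png",cv2.resize(p[170:250,240:340],None,fx=7,fy=7)[...,::-1])
```

```text
(no output)
```

View pics/c5.png

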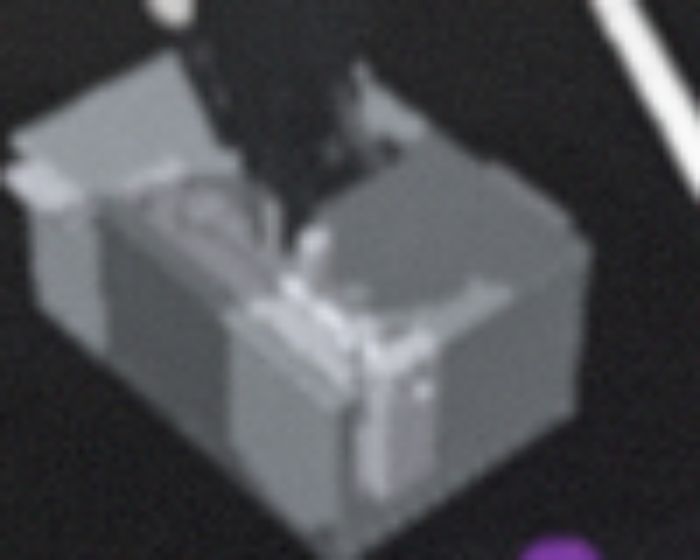

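Hard stop at the predicted place; the bolt tip shows through the keeper at (423,390). One firmer nudge, then back off and rise.

```bash
python3 -m inch '[0.0003,-0.0015,0,0,0,0,255, 0,0,0,0,0,0,255]'; python3 -m inch '[-0.001,0.006,0,0,0,0,255, -0.001,0.006,0,0,0,0,255, -0.001,0.006,0.003,0,0,0,255, 0,0,0.015,0,0,0,255, 0,0,0.03,0,0,0,255, 0,0,0.04,0,0,0,255, -0.01,0.02,0.03,0,0,0,255, -0.02,0.04,0,0,0,0,255, -0.02,0.04,0,0,0,0,255, -0.01,0.02,0,0,0,0,255]'; python3 -m inch '[0,0.04,0,0,0,0,255, 0,0.04,0,0,0,0,255, 0,0.02,0,0,0,0,255, 0,0,0,0,0,0,255]'
python3 - <<'E'
from h import *
ex=np.array([.9853,.1711]);ey=np.array([-.1711,.9853])
for n in("top","scene"):
    p,d=snap(n); W=cloud(n,d)
    e=W[...,:2]-[565.8,37.8]; X,Y,Z=e@ex,e@ey,W[...,2]
    m=(d>0)&(X<-20)&(X>-80)&(Y>-115)&(Y<40)&(Z>146)&(Z<168); print(n,"knob",m.sum(),X[m].mean().round(1),Y[m].mean().round(1),Z[m].max().round())
    m=(d>0)&(abs(X-10)<50)&(abs(Y)<100)&(Z>90)&(Z<125); print("lid z",np.percentile(Z[m],[5,50,95]))
    cv2.imwrite(f"pics/{n}6.png",p[...,::-1])
E
```

```text
time: 19.15
tool_pos: [524.9, -18.6, 143.2]
tcp_rot: [179.7, -0.0, -170.1]
ft_force: [-3.6, 17.0, 2.6]
finger_gap: -0.0
time: 20.15
tool_pos: [461.6, 118.5, 263.4]
tcp_rot: [180.0, 0.1, -170.1]
ft_force: [-0.2, 0.2, -1.3]
finger_gap: -0.2
time: 20.55
tool_pos: [462.3, 218.7, 262.7]
tcp_rot: [180.0, 0.1, -170.0]
ft_force: [-0.2, -0.1, -0.2]
finger_gap: -0.3
top knob 29 -49.9 -68.0 164.0
lid z [107.87424114 111.43763846 114.97400312]
scene knob 23 -52.9 -70.3 163.0
lid z [107.4219539  110.32814186 113.31605375]
```

View pics/top6.png

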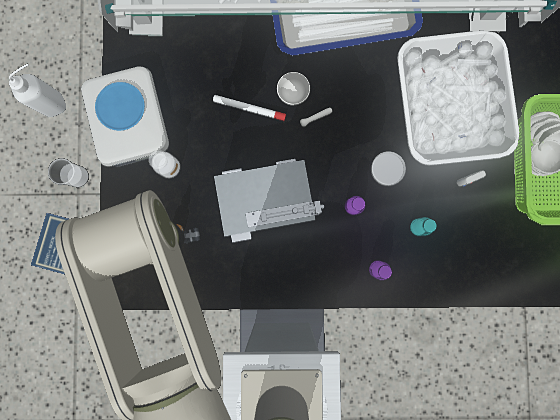

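Lid is shut and the bolt is across into the keeper (319,208). The knob moved 31.5 mm in both views and ended on a hard stop, and the bystanders are unmoved.

```bash
python3 -c "from bench import r; print(r.hand_in())"
```

```text
the job is handed in; nothing more can be done
None
```

The amber bottle with the white cap is standing in the grey box, with the lid shut and the bolt pushed to its stop in the keeper. I handed the job in at about 20.7 s of the 69 s allowed.

- **Bottle:** it stood upright in the last picture before I closed the lid. I couldn't check it again once the lid was shut.
- **Lid:** after bolting, its face measured 110–111 mm high in the two views, against 112 mm expected for flat shut.
- **Bolt:** both cameras show the knob moved about 31.5 mm. That fits full travel only if the bolt started about 4.5 mm out. The given start range is 0 to 5 mm, but I did not measure the start separately. The knob also ended on a hard stop, where a push of 17 N moved it only 0.3 mm further, and the bolt tip was visible in the keeper.
- **Other items:** by eye in the last top view, the clear bottle, dish and coloured bottles look unmoved. The dropper was mostly hidden by the arm in that view, but it stood in place in the previous scene picture, and the gripper passed well above it. The robot touched nothing at the end.

No checks failed. The two cameras disagreed on positions by about 2–3 mm, roughly the stated calibration accuracy.

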